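Earth the antenna and fit the hanger brackets

TASK

Before metal parts are fitted at the radio desk, earth the antenna: guide the selector's lever through its zigzag gate from the antenna slot (near the robot) all the way into the earth slot at the far end. With the lever left there, hook the claws of every hanger bracket standing on the desk into a slotted upright of its own and press it down until the spring catch snaps out over its back plate. Only when all are locked, bring the lever back through the gate fully into the antenna slot and let go; leave the adapter, filter box and mug where they stand.

Things in the scene. Friction and masses are not known exactly. Their poses are not given: they have to be found in the camera images.
- gate (a point): Centre of the top face of the antenna selector, a fixed black box 150 x 110 x 85 mm high with an aluminium top plate cut by a zigzag slot 12 mm wide. x along the box's long side (roughly away from the robot), y left, z up. Slot centre line (x,y mm): (-26,-12) antenna slot, (-10,-12), (-10,12), (10,12), (10,-12), (26,-12) earth slot; straight runs, square corners.
- knob (a point): Centre of the black ball knob (diameter 28 mm) of the selector's lever, an 8 mm stick that pivots 70 mm below the gate point, 118 mm from the knob. Knob centre in gate axes (mm) along the slot: (-41,-20,39) antenna, (-17,-20,45), (-17,20,45), (17,20,45), (17,-20,45), (41,-20,39) earth. Moves with about 1 N, stays where left.
- gimbal (a joint): Lean of the lever along the selector's x (rad): about -0.36 fully in the antenna slot (near the robot), +0.36 fully in the earth slot (far end), -0.14 and +0.14 at the two cross runs.
- stick (a joint): Lean of the lever along the selector's y (rad): +0.17 in the run on the left (+y) side, -0.17 in the runs and end slots on the right (-y) side.
- seat1 (a point): Where bracketN_back must lie when locked on the left-hand (+y) of three grey slotted uprights (40 mm wide, 174 mm tall, 115 mm apart on one fixed rack): centre line of its 4 mm thick front face, 90 mm above the desk. x into the upright (away from the robot), y left, z up. Slots 9 mm wide, 12 to 36 and 40 to 64 mm above this point; hollow behind.
- catch1 (a joint): Spring catch of the left-hand (+y) upright: brass tongue 14 mm wide, 69.5 to 75.5 mm above seat1, standing 6 mm out of the face. Value: metres pushed in, 0 to 0.009 (2 N to start, 4 N at 6 mm). A bracket pushed against the face pushes it in; when the bracket is fully down it springs out (0) over the back plate's top edge.
- seat2 (a point): Where bracketN_back must lie when locked on the middle of three grey slotted uprights (40 mm wide, 174 mm tall, 115 mm apart on one fixed rack): centre line of its 4 mm thick front face, 90 mm above the desk. x into the upright (away from the robot), y left, z up. Slots 9 mm wide, 12 to 36 and 40 to 64 mm above this point; hollow behind.
- catch2 (a joint): Spring catch of the middle upright: brass tongue 14 mm wide, 69.5 to 75.5 mm above seat2, standing 6 mm out of the face. Value: metres pushed in, 0 to 0.009 (2 N to start, 4 N at 6 mm). A bracket pushed against the face pushes it in; when the bracket is fully down it springs out (0) over the back plate's top edge.
- seat3 (a point): Where bracketN_back must lie when locked on the right-hand (-y) of three grey slotted uprights (40 mm wide, 174 mm tall, 115 mm apart on one fixed rack): centre line of its 4 mm thick front face, 90 mm above the desk. x into the upright (away from the robot), y left, z up. Slots 9 mm wide, 12 to 36 and 40 to 64 mm above this point; hollow behind.
- catch3 (a joint): Spring catch of the right-hand (-y) upright: brass tongue 14 mm wide, 69.5 to 75.5 mm above seat3, standing 6 mm out of the face. Value: metres pushed in, 0 to 0.009 (2 N to start, 4 N at 6 mm). A bracket pushed against the face pushes it in; when the bracket is fully down it springs out (0) over the back plate's top edge.
- bracket1: Hanger bracket 1 of two or three identical grey ones, 175-350 g, standing on a base plate 100 x 56 x 5 mm. Origin in the underside; x towards its claws, y left, z up. A steel rib 12 mm thick (in y) stands along the middle, 5 to 60 mm above the underside, x from -52 to +40 mm: grip it there. Back plate at x 40 to 46 mm, 36 mm wide, 68 mm tall.
- bracket1_mid (a point): Middle of bracket 1's grip rib: 34 mm above the underside, 10 mm to the -x side of the bracket's origin; axes as the bracket. The rib's top is 26 mm above this point. Absent when bracket 1 is not there.
- bracket1_back (a point): Lower edge middle of bracket 1's back face, 46 mm +x of its origin. Two claws 5 mm thick stand out 10.5 mm: necks 12-20 and 40-48 mm above this point, each with a prong 10 mm down, 5.5 mm off the face. To fit: hold 13 mm (+-3) above the seat, move in until the back face meets the upright, then press down 13 mm; the catch rubs with 3 to 8 N.
- bracket2: Hanger bracket 2 of two or three identical grey ones, 175-350 g, standing on a base plate 100 x 56 x 5 mm. Origin in the underside; x towards its claws, y left, z up. A steel rib 12 mm thick (in y) stands along the middle, 5 to 60 mm above the underside, x from -52 to +40 mm: grip it there. Back plate at x 40 to 46 mm, 36 mm wide, 68 mm tall.
- bracket2_mid (a point): Middle of bracket 2's grip rib: 34 mm above the underside, 10 mm to the -x side of the bracket's origin; axes as the bracket. The rib's top is 26 mm above this point. Absent when bracket 2 is not there.
- bracket2_back (a point): Lower edge middle of bracket 2's back face, 46 mm +x of its origin. Two claws 5 mm thick stand out 10.5 mm: necks 12-20 and 40-48 mm above this point, each with a prong 10 mm down, 5.5 mm off the face. To fit: hold 13 mm (+-3) above the seat, move in until the back face meets the upright, then press down 13 mm; the catch rubs with 3 to 8 N.
- bracket3: Hanger bracket 3 of two or three identical grey ones, 175-350 g, standing on a base plate 100 x 56 x 5 mm. Origin in the underside; x towards its claws, y left, z up. A steel rib 12 mm thick (in y) stands along the middle, 5 to 60 mm above the underside, x from -52 to +40 mm: grip it there. Back plate at x 40 to 46 mm, 36 mm wide, 68 mm tall.
- bracket3_mid (a point): Middle of bracket 3's grip rib: 34 mm above the underside, 10 mm to the -x side of the bracket's origin; axes as the bracket. The rib's top is 26 mm above this point. Absent when bracket 3 is not there.
- bracket3_back (a point): Lower edge middle of bracket 3's back face, 46 mm +x of its origin. Two claws 5 mm thick stand out 10.5 mm: necks 12-20 and 40-48 mm above this point, each with a prong 10 mm down, 5.5 mm off the face. To fit: hold 13 mm (+-3) above the seat, move in until the back face meets the upright, then press down 13 mm; the catch rubs with 3 to 8 N.
- adapter: Bystander: upright steel coax adapter, 24 mm diameter, 48 mm tall; origin under its centre.
- filter: Bystander: aluminium filter box 60 x 45 x 24 mm; origin under its centre.
- mug: Bystander: white mug, 80 mm diameter, 95 mm tall; origin under its centre.
There are look-alikes about, which are no part of the job. Leave any green look-alike of the part that bears gate alone.

How it is judged:
By the outcome, as a careful person would: the job done as asked, in the order asked, and still so for the second after the job is handed in, with the robot touching nothing.
Of bracket1, bracket2, bracket3 only 2 to 3 are there at a start; the rules pass over those that are not, and their reading is None.
At some moment in a run one of bracket1, bracket2, bracket3 may be knocked a few centimetres aside while the robot is not near it.
It also fails if it takes over 208 s, if anything falls off the work surface, if the arm or the gripper's body presses on something with over 40 N, if the wrist force passes 120 N, or if a joint passes its speed limit or range.

ROBOT

A 6-joint arm with a two-finger parallel gripper is mounted at the origin on the work surface. World frame = base frame: x ahead of the robot, y to its left, z up, the work surface at z = 0. Lengths are in m, angles in rad, forces in N, time in s.
With the tool pointing down it reaches from about 0.3 to 0.775 m from the base axis. Payload 14.6 kg.
Tool frame: the origin (TCP) lies midway between the tips of the shut fingers; the grasp point (between the pads) lies grip_depth behind it (grip_depth is the distance from the TCP to the grasp point, in m); z points along the fingers, y is the line along which they close (so a half turn about z gives the same grasp; the last joint's range is limited). The gripper opens to 94 mm and grips with 3 to 60 N. Pads are 16 mm wide; open, the fingers measure 119 mm over their backs; the gripper's body (75 mm by 177 mm) begins 78 mm behind the grasp point.
Start: joints at [-1.246, 0.3, 1.521, -0, 1.321, -0.067], TCP at [0.21, -0.508, 0.205] pointing down, gripper open.
Joint ranges: [-3.03, 3.03], [-0.79, 2.21], [0.23, 2.52], [-1.04, 4.18], [0, 3.07], [-2.55, 2.55]. Speed limits (rad/s): [2.22, 2.22, 2.57, 3.14, 3.14, 3.14].

INTERFACE

Orientations are given as a unit quaternion [x, y, z, w].
In Python, from workcell import get_obs, grab_frame, camera_model, sign_off, look_for, cut_out, spot_point, grip_depth gives the robot as it stands. The module is installed in compiled form; this text tells all that it offers.
- The arm moves only by the tool drive_tool, never from a script. Its argument "series" is a list that holds one entry, the list of rows, each a list of 7 numbers: the shift along the tool's x, y, z in cm, then the turn, a rotation vector about the tool's x, y, z in rad, then the opening in per cent of the stroke, from 0 (shut) to 100 (fully open). In form: [[[x, y, z, ax, ay, az, jaw], ...]]. A call has 1 to 20 rows; each row shifts and turns the commanded pose from where the row before left it, along the tool's axes as they then stand; what a row does not reach is not made up. A row lasts 1/8 s, in which the tool goes at most 62.5 mm and 10.7 degrees, less where a joint would pass 70% of its speed; a pose out of reach is approached as far as the arm can. A call with a gripper value outside its range is refused whole. The fingers move at their own pace and stop on an object; "grip_force" is the grip in N (left out, the last holds). Time passes only in rows, so rows that do not move let the fingers close. It gives the time, the measured TCP pose, the force, the opening and the grip force at its end, in the units of the state.
- get_obs(): the state, without advancing time (a new reading comes with each control period).
- grab_frame(name): name is "scene" or "top" or "wrist"; returns (picture, depth): 420x560x3 uint8, blue, green, red; 420x560 float32, m along the optical axis (not along the pixel's ray), 0 where there is no reading.
- camera_model(name): a dict with "vertical_fov" (degrees; the focal length in pixels is half the picture's height over the tangent of half this angle, whatever the lens; pixels are square), "cx", "cy" (the principal point, pixels), "R" (3x3) and "t" (3): a world point X has camera coordinates R X + t. Camera axes: x right, y down, z forward; pixel columns grow to the right and rows downward; lengths in m; the calibration is good to about 2 mm. A picture is of the moment at which its call begins: read the wrist's pose just before it. camera_model takes no time and is no camera call; for the wrist camera it gives the pose at the moment of the call.
- sign_off(): hands the job in; it is judged then, once.
Trained networks look in the newest picture that a camera, given by its name, has taken for a name from the list of things; names that differ only in an ending like _2 or _b are one class to them, and where a whole thing is asked for, a point or a joint stands for the part that bears it (a point fixed in the world has none). Each returns a list of dicts, best first, with "p" (0 to 1); they miss things now and then, are a little off and sometimes report something else, mostly with a low value. They report only what shows in the picture. A call takes as long as a camera call. They do not tell look-alikes from the thing itself.
- look_for(query, camera): "bbox" ([left, top, width, height] in pixels, round what is visible of it).
- cut_out(query, camera): "mask" (420x560 bool, what is visible of it) and "bbox" ([left, top, width, height] in pixels, round what is visible of it).
- spot_point(query, camera): "pixel" ([column, row] in pixels: a listed point, or the origin of a listed thing).
The state is a dict: "t": time; "joint_pos": joint angles; "dq": joint speeds; "joint_efforts": joint torques, N m; "ee_pos": TCP position; "orientation": TCP orientation; "contact_force": force on the tool from outside, world axes, zero at the start; "wrist_torque": the same for the moment, N m; "width": opening from 0.0 (shut) to 1.0 (fully open); "grip_force": force on a finger pad.
Only numpy, scipy, OpenCV 4.12 (cv2) and the standard library are available. Lean on these libraries where they do the work, as an engineer would, in place of code of your own. Each camera call takes 0.05 s, during which the arm holds its last target. There are 200 camera calls.

## Working session

There is one attempt and no reset: what is moved stays moved. The work goes in short steps, Python scripts to look and compute and a tool call to move; the robot and the scene stay as the last step left them, time stands still between calls to the robot, and variables do not carry over. Pictures are saved under pics/ and viewed, at most 14 in all, crops included, and the job is handed in when it is done.

Besides the shell and the picture viewer there is one more tool, called after "Request:" as name(argument=value, ...) on one line, values as JSON. drive_tool: Moves the arm, as the interface text tells. Its arguments: {"type":"object","properties":{"series":{"type":"array","items":{"type":"array","items":{"type":"array","items":{"type":"number"}}}},"grip_force":{"type":"number"}},"required":["series"]}

```bash
mkdir -p pics
cat > h.py <<'E'
import numpy as np, cv2
from workcell import *
from scipy.spatial.transform import Rotation as Rn
def K(m): return 210/np.tan(np.radians(m["vertical_fov"])/2)
def proj(m,X):
    c=np.array(m["R"])@np.array(X)+np.array(m["t"]); f=K(m); return [m["cx"]+f*c[0]/c[2], m["cy"]+f*c[1]/c[2]]
def ray(m,px,z):  # intersect with plane z
    R=np.array(m["R"]);t=np.array(m["t"]);f=K(m)
    d=R.T@np.array([(px[0]-m["cx"])/f,(px[1]-m["cy"])/f,1]); o=-R.T@t
    return o+d*(z-o[2])/d[2]
def cloud(m,dep):
    f=K(m);v,u=np.mgrid[0:420,0:560]; 
    P=np.stack([(u-m["cx"])/f*dep,(v-m["cy"])/f*dep,dep],-1)-np.array(m["t"])
    return P@np.array(m["R"])
def tool(dw,q):  # world shift m -> tool cm
    return Rn.from_quat(q).inv().apply(dw)*100
E
python3 - <<'E'
from h import *
o=get_obs();print({k:np.round(v,3) for k,v in o.items()},grip_depth)
ims=[]
for c in ["scene","top"]:
    im,d=grab_frame(c);m=camera_model(c);cv2.imwrite(f"pics/{c}0.png",im)
    print(c,m["vertical_fov"],m["cx"],m["cy"],np.round(m["R"],3).tolist(),np.round(m["t"],3))
    np.save(f"{c}_d.npy",d)
    for q in ["gate","knob","bracket1","bracket1_mid","bracket1_back","seat1","seat2","seat3","adapter","filter","mug"]:
        print(q,[(np.round(r["pixel"]).astype(int).tolist(),round(r["p"],2)) for r in spot_point(q,c)])
E
```

```text
{'t': np.float64(0.0), 'joint_pos': array([-1.246,  0.3  ,  1.522, -0.   ,  1.321, -0.067]), 'dq': array([-0.001, -0.001,  0.001,  0.002, -0.   ,  0.001]), 'joint_efforts': array([ 0.0000e+00, -5.3180e+01, -3.5274e+01,  7.1000e-02,  2.4000e-02,
       -0.0000e+00]), 'ee_pos': array([ 0.21 , -0.508,  0.205]), 'orientation': array([ 0.981,  0.195, -0.   , -0.001]), 'contact_force': array([ 0.139, -0.345, -0.051]), 'wrist_torque': array([-0.003, -0.016, -0.009]), 'grip_force': np.float64(0.0), 'width': np.float64(1.004)} 0.0188
scene 47.607679495071025 285.37992706951763 212.58134049062005 [[-0.555, 0.832, 0.012], [0.579, 0.397, -0.713], [-0.598, -0.389, -0.701]] [ 0.201 -0.186  1.547]
gate [([242, 129], 0.93)]
knob [([174, 156], 0.64), ([247, 119], 0.54)]
bracket1 [([362, 291], 0.92), ([244, 234], 0.82), ([315, 255], 0.6), ([318, 242], 0.58)]
bracket1_mid [([248, 226], 0.73), ([362, 290], 0.49), ([318, 254], 0.33)]
bracket1_back [([229, 243], 0.97), ([174, 156], 0.42)]
seat1 [([242, 300], 0.98), ([200, 276], 0.91), ([166, 248], 0.86), ([174, 155], 0.58), ([338, 328], 0.37)]
seat2 [([24
[... 329 characters left out ...]
44.27794984579193 287.8149645417891 202.35834225208671 [[0.007, -1.0, 0.0], [-0.993, -0.007, -0.114], [0.114, 0.001, -0.993]] [0.061 0.468 1.267]
gate [([439, 324], 0.74), ([441, 203], 0.57)]
knob [([458, 215], 0.59), ([446, 328], 0.53)]
bracket1 [([201, 209], 0.88), ([258, 219], 0.75), ([338, 201], 0.6)]
bracket1_mid [([337, 209], 0.86)]
bracket1_back [([344, 188], 0.72)]
seat1 [([275, 107], 0.97), ([324, 109], 0.94), ([372, 107], 0.86), ([338, 209], 0.48)]
seat2 [([275, 107], 0.97), ([324, 109], 0.94), ([372, 107], 0.86), ([338, 209], 0.48)]
seat3 [([275, 107], 0.97), ([324, 109], 0.94), ([372, 107], 0.86), ([338, 209], 0.48)]
adapter [([202, 158], 0.54)]
filter []
mug [([147, 178], 0.98)]
```

View pics/scene0.png

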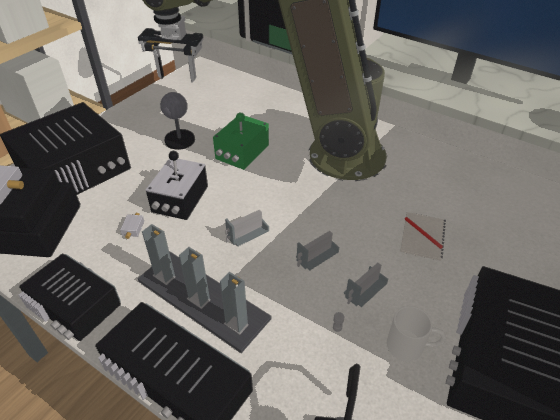

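View pics/top0.png

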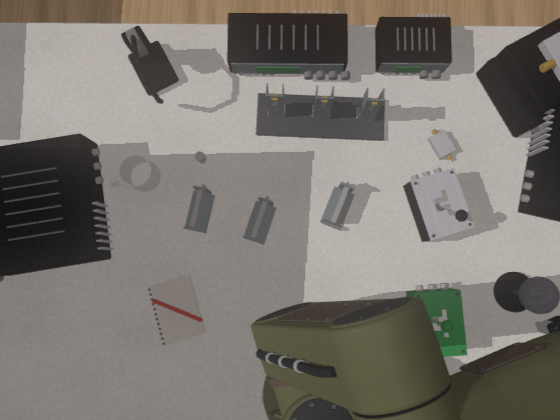

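The scene picture shows three brackets at (246,227), (318,250), (367,285), the black selector at (178,185) and the green look-alike at (241,140). The rack uprights are at (155,250), (195,275), (235,300). The top view agrees: selector at (440,205), knob at (461,215), and uprights at (275,107), (324,109), (372,107).

Selector candidates: black with aluminium plate at top (440,205), and green at (437,325). The black one fits the description, so I'll measure that.

Run:
```python
from h import *
def rect(P): 
    (c,s,a)=cv2.minAreaRect((P*1000).astype(np.float32)); return np.round(c,1),np.round(s,1),round(a,1)
im=cv2.imread("pics/top0.png")
m=camera_model("top");Pt=cloud(m,np.load("top_d.npy"))
ms=camera_model("scene");Ps=cloud(ms,np.load("scene_d.npy"))
print("desk z",np.median(Pt[240:260,180:200,2]),np.median(Ps[210:230,330:340,2]))
for n,P in (("top",Pt),("scene",Ps)):
    x,y,z=P[...,0],P[...,1],P[...,2]
    ok=(z>0.075)&(z<0.095)
    g0=ray(m,(440,205),.085)
    s=ok&(np.hypot(x-g0[0],y-g0[1])<0.11)
    print(n,"gate",g0.round(3),s.sum(),rect(P[s][:,:2]),np.median(z[s]))
    s=(z>0.105)&(z<.16)&(np.hypot(x-g0[0],y-g0[1])<0.1)
    print(" knob",s.sum(),P[s].mean(0).round(4) if s.any() else 0,P[s].max(0).round(3), P[s].min(0).round(3))
    for c in [(200,210),(260,220),(338,205)]:
        b=ray(m,c,.03); near=np.hypot(x-b[0],y-b[1])<0.085
        s=near&(z>0.045)&(z<.08); print(" rib",s.sum(),rect(P[s][:,:2]) if s.sum()>5 else 0,P[s][:,2].max().round(3) if s.any() else 0)
        s=near&(z>0.012)&(z<.1); print("  all",s.sum(),rect(P[s][:,:2]),P[s][:,2].max().round(3))
    for c in [(275,100),(324,100),(372,100)]:
        b=ray(m,c,.17); s=(np.hypot(x-b[0],y-b[1])<0.05)&(z>.1)&(z<.2)
        print(" up",s.sum(),rect(P[s][:,:2]) if s.sum()>5 else 0,P[s][:,2].max().round(3) if s.any() else 0)
    for nm,c in (("mug",(136,172)),("ad",(200,157)),("filt",(442,145))):
        b=ray(m,c,.03); s=(np.hypot(x-b[0],y-b[1])<0.06)&(z>.012)&(z<.12); print(nm,rect(P[s][:,:2]))
cv2.imwrite("pics/crop1.png",cv2.resize(im[80:260,180:500],None,fx=2.5,fy=2.5,interpolation=cv2.INTER_CUBIC))
```

```text
desk z 0.0008652800221407166 0.0007569537486518732
top gate [ 0.457 -0.3    0.085] 2605 (array([ 460. , -303.5]), array([150.1, 113.4]), 17.7) 0.08585331095324636
 knob 123 [ 0.4278 -0.3317  0.1334] [ 0.44  -0.32   0.144] [ 0.415 -0.348  0.108]
 rib 281 (array([458.4, 292.9]), array([ 36.2, 107.2]), 70.5) 0.074
  all 451 (array([452.5, 289. ]), array([ 55.6, 116. ]), 78.5) 0.074
 rib 259 (array([431.9, 138. ]), array([ 36. , 105.9]), 64.8) 0.075
  all 365 (array([425.5, 134.9]), array([ 55.9, 115.3]), 72.2) 0.075
 rib 257 (array([469.5, -59.2]), array([ 34.7, 107. ]), 60.9) 0.075
  all 372 (array([463., -63.]), array([ 55.4, 115.6]), 68.2) 0.075
 up 244 (array([704.8,  97.9]), array([39.7, 36.9]), 86.2) 0.182
 up 256 (array([700.3, -16.9]), array([40.3, 35.2]), 87.1) 0.181
 up 309 (array([ 696.6, -131.5]), array([40.4, 37.5]), 88.0) 0.179
mug (array([536.1, 441. ]), array([98.7, 79.9]), 80.9)
ad (array([580.2, 287.4]), array([24.9, 21.1]), 44.7)
filt (array([ 620.7, -326.4]), array([88.1, 47.2]), 28.4)
scene gate [ 0.457 -0.3    0.085] 1459 (array([ 458.1, -304.6]), array([159.9, 114
[... 189 characters left out ...]
2 (array([453.3, 292.5]), array([ 54. , 119.1]), 82.3) 0.072
 rib 327 (array([428.2, 127.6]), array([ 37.4, 108. ]), 79.7) 0.073
  all 644 (array([427.3, 138.9]), array([ 38.1, 118.2]), 65.8) 0.073
 rib 310 (array([465.6, -69.9]), array([ 37.8, 109.6]), 76.0) 0.072
  all 660 (array([465.2, -59.3]), array([ 38.7, 118.5]), 64.0) 0.072
 up 642 (array([705.2,  97.4]), array([44.2, 37.1]), 88.6) 0.179
 up 625 (array([703.3, -16.7]), array([44.3, 32.4]), 88.2) 0.178
 up 606 (array([ 696. , -131.6]), array([45.7, 37.7]), 88.3) 0.178
mug (array([527.2, 439. ]), array([ 80.8, 102.4]), 52.3)
ad (array([581.3, 287.1]), array([25.5, 20.8]), 33.1)
filt (array([ 622. , -326.7]), array([92.7, 46.4]), 29.7)
```

View pics/crop1.png

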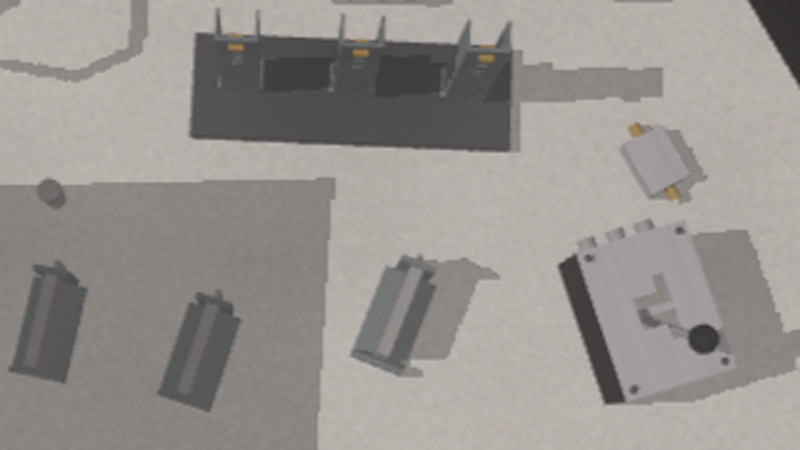

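The crop confirms it: the black selector has its aluminium plate at about (655,310) and its black knob at (703,338), in the near right antenna slot. It is not green. Selector yaw is about 17.7°, centre (0.460, -0.3035). I'm moving above the knob.

Request:
drive_tool(series=[[[0,0,-0.5,0,0,0.084,100],[3.7,-1.4,-0.3,0,0,0,100],[3.7,-1.4,-0.3,0,0,0,100],[3.7,-1.4,-0.3,0,0,0,100],[3.7,-1.4,-0.3,0,0,0,100],[3.7,-1.4,-0.3,0,0,0,100],[3.7,-1.4,0,0,0,0,100],[3.7,-1.5,0,0,0,0,100],[0,0,0,0,0,0,100],[0,0,0,0,0,0,100]]])

```text
t: 2.45
ee_pos: [0.4265, -0.3358, 0.2254]
orientation: [0.988, 0.153, -0.0, 0.0]
contact_force: [0.1, -0.4, -0.2]
width: 1.0
grip_force: 0.0
```

```bash
cat >> h.py <<'E'
def rect(P): 
    (c,s,a)=cv2.minAreaRect((P*1000).astype(np.float32)); return np.round(c,1),np.round(s,1),round(a,1)
def wrist():
    o=get_obs();m=camera_model("wrist");im,d=grab_frame("wrist");P=cloud(m,d);P[d==0]=np.nan
    return o,m,im,P
def yaw(o): 
    x=Rn.from_quat(o["orientation"]).apply([1,0,0]); return np.degrees(np.arctan2(x[1],x[0]))
E
python3 - <<'E'
from h import *
o,m,im,P=wrist(); cv2.imwrite("pics/w1.png",im)
print(o["ee_pos"].round(4),yaw(o),np.round(-np.array(m["R"]).T@m["t"],3),np.round(m["R"],2).tolist(),m["vertical_fov"])
x,y,z=P[...,0],P[...,1],P[...,2]
s=(z>.075)&(z<.095)&(np.hypot(x-.46,y+.3035)<.11); print(s.sum(),rect(P[s][:,:2]),np.median(z[s]))
s=(z>.115)&(z<.15)&(np.hypot(x-.427,y+.335)<.04); print(s.sum(),P[s].max(0),P[s].min(0))
np.save("P.npy",P)
for q in ["gate","knob"]:
    for r in spot_point(q,"wrist"): print(q,np.round(r["pixel"]),r["p"],ray(m,r["pixel"],.085 if q=="gate" else .124))
E
```

```text
[ 0.4265 -0.3358  0.2254] 17.64130931573256 [ 0.501 -0.312  0.405] [[0.3, -0.95, -0.0], [-0.92, -0.29, 0.27], [-0.25, -0.08, -0.96]] 63.72527998142262
16617 (array([ 461.5, -303.5]), array([150. , 110.4]), 17.5) 0.08568009768926353
821 [ 0.44387209 -0.32094483  0.14029693] [ 0.41701901 -0.34803346  0.12199011]
gate [259. 152.] 0.6 [ 0.46030673 -0.30286206  0.085     ]
gate [180. 379.] 0.58 [ 0.18437414 -0.29029808  0.085     ]
knob [280. 201.] 0.58 [ 0.43027511 -0.33321732  0.124     ]
```

View pics/w1.png

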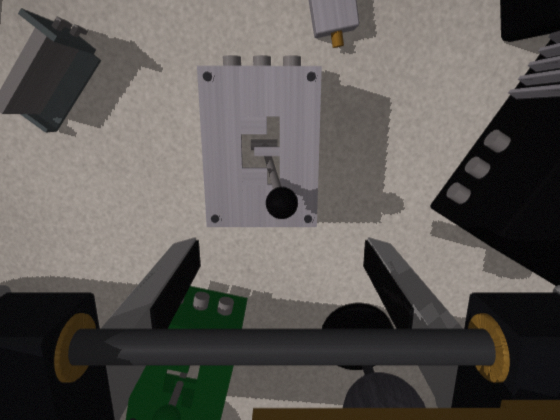

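The wrist view shows the selector plate at (262,145), the knob at (282,202) in the near right end, and the slot zigzag as described. The grip fingers are clear on both sides. I'm going down and gripping.

Request:
drive_tool(series=[[[0.3,0,2.5,0,0,0,100],[0,0,3,0,0,0,100],[0,0,3,0,0,0,80],[0,0,2.5,0,0,0,60],[0,0,1,0,0,0,50],[0,0,0,0,0,0,0],[0,0,0,0,0,0,0],[0,0,0,0,0,0,0],[0,0,0,0,0,0,0]]], grip_force=8)

```text
t: 3.72
ee_pos: [0.4298, -0.3347, 0.1059]
orientation: [0.988, 0.153, 0.0, 0.0]
contact_force: [0.3, 0.4, 0.9]
width: 0.292
grip_force: 6.3
```

Request:
drive_tool(series=[[[0.8,0,-0.25,0,0,0,0],[0.8,0,-0.2,0,0,0,0],[0.7,0,-0.15,0,0,0,0],[0,0,0,0,0,0,0],[0,-1,-0.15,0,0,0,0],[0,-1,-0.05,0,0,0,0],[0,-1,0.05,0,0,0,0],[0,-1,0.15,0,0,0,0],[0,0,0,0,0,0,0]]])

```text
t: 4.85
ee_pos: [0.4392, -0.2886, 0.1114]
orientation: [0.988, 0.154, -0.0, -0.0]
contact_force: [0.0, 1.4, 3.0]
width: 0.288
grip_force: 8.0
```

```bash
cat >> h.py <<'E'
G=np.array([.461,-.3034])
def gc(o,a=17.6):
    c,s=np.cos(np.radians(a)),np.sin(np.radians(a)); return (np.array([[c,s],[-s,c]])@(o["ee_pos"][:2]-G)*1000).round(1)
E
python3 -c "
from h import *
o,m,im,P=wrist();print(gc(o),o['contact_force'].round(1));cv2.imwrite('pics/w2.png',im)"
```

```text
[-16.3  20.7] [0.  1.4 3. ]
```

View pics/w2.png

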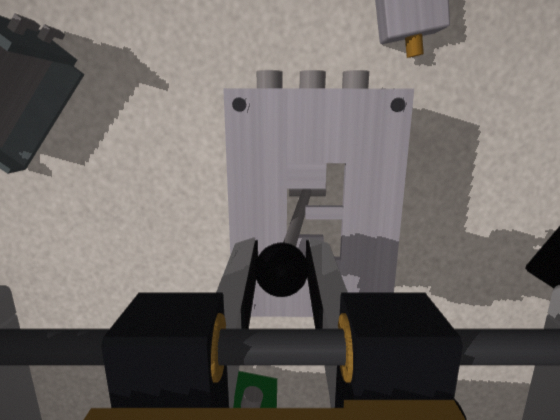

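The wrist view shows the knob still held at (281,268), now in the left run of the gate with low forces. I'm carrying on to the earth slot.

Request:
drive_tool(series=[[[0.9,0,-0.1,0,0,0,0],[0.8,0,-0.05,0,0,0,0],[0.8,0,0.05,0,0,0,0],[0.8,0,0.1,0,0,0,0],[0,0,0,0,0,0,0],[0,1,-0.15,0,0,0,0],[0,1,-0.05,0,0,0,0],[0,1,0.05,0,0,0,0],[0,1.1,0.15,0,0,0,0],[0,0,0,0,0,0,0],[0.8,0,0.1,0,0,0,0],[0.8,0,0.2,0,0,0,0],[0.8,0,0.25,0,0,0,0],[0.1,0,0,0,0,0,0],[0,0,0,0,0,0,0]]])

```text
t: 6.78
ee_pos: [0.5072, -0.3107, 0.1057]
orientation: [0.988, 0.153, -0.0, -0.0]
contact_force: [-0.0, -0.1, -3.1]
width: 0.289
grip_force: 8.0
```

```bash
python3 -c "
from h import *
o=get_obs();print(gc(o),o['contact_force'].round(1))"
```

```text
[ 41.8 -21. ] [-0.  -0.1 -3.1]
```

Request:
drive_tool(series=[[[0.15,0,0.05,0,0,0,0],[0.15,0,0.05,0,0,0,0],[0,0,0,0,0,0,0]]])

```text
t: 7.15
ee_pos: [0.5099, -0.31, 0.1047]
orientation: [0.988, 0.153, -0.0, -0.0]
contact_force: [-2.0, 0.9, -4.1]
width: 0.289
grip_force: 8.0
```

Request:
drive_tool(series=[[[-0.1,0,-0.02,0,0,0,0],[0,0,0,0,0,0,50],[0,0,0,0,0,0,60],[0,0,0,0,0,0,60],[0,0,-3,0,0,0,80],[0,0,-4,0,0,0,100],[0,0,-4,0,0,0,100],[0,0,-4,0,0,0,100],[0,0,-2,0,0,0,100],[0,0,0,0,0,0,100]]])

```text
t: 8.4
ee_pos: [0.5095, -0.3106, 0.2765]
orientation: [0.988, 0.153, 0.001, 0.001]
contact_force: [-0.5, -0.6, -0.1]
width: 1.001
grip_force: 0.0
```

Run:
```python
from h import *
o,m,im,P=wrist(); cv2.imwrite("pics/w3.png",im); print(o["ee_pos"])
x,y,z=P[...,0],P[...,1],P[...,2]
s=(z>.11)&(z<.15)&(np.hypot(x-.505,y+.31)<.05); print(s.sum(),P[s].max(0),P[s].min(0))
a=np.radians(17.6);print("earth knob expected",G+np.array([[np.cos(a),-np.sin(a)],[np.sin(a),np.cos(a)]])@[.041,-.02])
im,d=grab_frame("top");cv2.imwrite("pics/top1.png",im);m=camera_model("top");P=cloud(m,d);np.save("Ptop.npy",P)
im,d=grab_frame("scene");ms=camera_model("scene");Q=cloud(ms,d)
for n,P in (("top",P),("scene",Q)):
    x,y,z=P[...,0],P[...,1],P[...,2]
    s=(z>.11)&(z<.15)&(np.hypot(x-.505,y+.31)<.05); print(n,s.sum(),P[s].max(0),P[s].min(0))
    for c in [(.456,.292),(.43,.136),(.467,-.062)]:
        s=(np.hypot(x-c[0],y-c[1])<.085)&(z>.012)&(z<.1)
        t=s&(z>.05)&(z<.064); print(s.sum(),rect(P[s][:,:2]),t.sum(),rect(P[t][:,:2]))
```

```text
[ 0.50947831 -0.31063251  0.27652108]
598 [ 0.52175258 -0.29679383  0.13923065] [ 0.49414243 -0.32404096  0.12050172]
earth knob expected [ 0.50612822 -0.31006665]
top 73 [ 0.51771059 -0.29684428  0.14362992] [ 0.49327921 -0.3193236   0.12227185]
453 (array([452.5, 288.4]), array([ 55.5, 116. ]), 78.2) 211 (array([453.3, 284.8]), array([ 31.6, 100.8]), 85.8)
365 (array([425.4, 134.6]), array([ 55.6, 115.3]), 72.0) 188 (array([429.4, 138.2]), array([ 33.6, 101.3]), 64.9)
365 (array([462.8, -62.8]), array([ 55.1, 114.7]), 68.1) 191 (array([465.6, -67.9]), array([ 31.9, 106. ]), 75.2)
scene 86 [ 0.52011686 -0.29551674  0.1385943 ] [ 0.49657067 -0.31912185  0.1147053 ]
642 (array([453.4, 292. ]), array([ 55.5, 119.1]), 81.6) 243 (array([455.5, 282.1]), array([ 36.2, 106.7]), 85.2)
643 (array([426.1, 137.7]), array([ 39.3, 120.5]), 67.5) 232 (array([429.2, 126.9]), array([ 37.5, 108.9]), 79.0)
657 (array([465.1, -60. ]), array([ 41.9, 117.5]), 64.3) 219 (array([463.6, -69.5]), array([ 39.1, 104.2]), 76.9)
```

Request:
drive_tool(series=[[[0,0,-0.3,0,0,0.171,100],[0,0,0,0,0,0.171,100],[1.4,-4.2,0,0,0,0,100],[1.4,-4.2,0,0,0,0,100],[1.4,-4.2,0,0,0,0,100],[1.4,-4.2,0,0,0,0,100],[1.4,-4.2,0,0,0,0,100],[1.4,-4.2,0,0,0,0,100],[1.5,-4.2,0,0,0,0,100],[0,0,0,0,0,0,100],[0,0,0,0,0,0,100]]])

```text
t: 9.93
ee_pos: [0.6178, -0.0203, 0.2772]
orientation: [1.0, -0.017, -0.001, 0.0]
contact_force: [-0.1, -0.1, -0.4]
width: 0.999
grip_force: 0.0
```

Run:
```python
from h import *
o,m,im,P=wrist(); cv2.imwrite("pics/w4.png",im); np.save("Prack.npy",P);print(o["ee_pos"],yaw(o))
x,y,z=P[...,0],P[...,1],P[...,2]
for yc in (.098,-.017,-.1315):
    for lo,hi in ((.172,.184),(.155,.17),(.12,.15)):
        s=(abs(y-yc)<.04)&(x>.6)&(x<.76)&(z>lo)&(z<hi)
        if s.sum()>5: print(yc,lo,s.sum(),rect(P[s][:,:2]),P[s].max(0).round(4),P[s].min(0).round(4))
for q in ["seat1"]:
    for r in spot_point(q,"wrist"): print(q,np.round(r["pixel"]),r["p"],ray(m,r["pixel"],.09))
```

```text
[ 0.61783897 -0.02033903  0.27719338] -1.955714750801063
0.098 0.172 609 (array([709.5,  98.1]), array([41.3, 29.8]), 88.0) [0.7249 0.1188 0.1767] [0.6939 0.0771 0.172 ]
0.098 0.155 793 (array([706.4,  96.8]), array([38.7, 35.6]), 87.7) [0.725  0.1162 0.17  ] [0.6884 0.0769 0.155 ]
0.098 0.12 718 (array([709.6,  96.5]), array([38.8, 29.8]), 87.2) [0.7249 0.116  0.15  ] [0.6938 0.0767 0.12  ]
-0.017 0.172 508 (array([705.2, -17. ]), array([40.2, 29.1]), 88.1) [0.7203 0.0034 0.1767] [ 0.69   -0.0375  0.1723]
-0.017 0.155 297 (array([702.2, -16.8]), array([34.2, 34.8]), 87.6) [7.203e-01 5.000e-04 1.700e-01] [ 0.6846 -0.0346  0.1552]
-0.017 0.12 125 (array([707., -17.]), array([34.2, 25.4]), 88.0) [7.203e-01 5.000e-04 1.498e-01] [ 0.6938 -0.0345  0.12  ]
-0.1315 0.172 595 (array([ 700.8, -131.9]), array([40.8, 29.8]), 87.9) [ 0.7164 -0.111   0.1764] [ 0.6853 -0.1525  0.172 ]
-0.1315 0.155 734 (array([ 697.9, -130.4]), array([38.4, 35.7]), 87.8) [ 0.7164 -0.1109  0.1699] [ 0.6798 -0.1502  0.1551]
-0.1315 0.12 648 (array([ 700.9, -130.5]), array([38.2, 29.9]), 87.9) [ 0.7165 -0.111   0.15  ] [ 0.6866 -0.15    0.12  ]
seat1 [384. 120.] 0.92 [ 0.68457729 -0.13003343  0.09      ]
seat1 [278. 116.] 0.88 [ 0.69182251 -0.01957665  0.09      ]
seat1 [ 63. 205.] 0.21 [0.60393988 0.22691003 0.09      ]
```

View pics/w4.png

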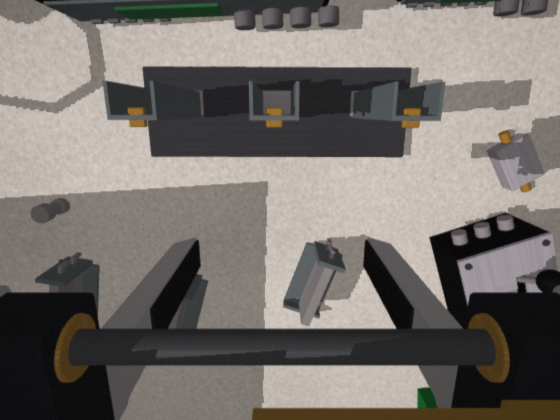

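The wrist view shows the catches at (137,117), (274,117) and (411,117), giving faces at x ≈ 0.695, 0.6905 and 0.686, with rack yaw about -2.1°. The nearest bracket is at (315,280). I'm going above it.

Request:
drive_tool(series=[[[-3,0,0,0,0,0.175,100],[-3,1.2,0,0,0,0.175,100],[-2.2,2.5,1,0,0,0,100],[-2.2,2.5,1.5,0,0,0,100],[-2.2,2.2,1.5,0,0,0,100],[-1.6,1,1.5,0,0,0,100],[0,0,0,0,0,0,100],[0,0,0,0,0,0,100]]])

```text
t: 11.02
ee_pos: [0.4502, -0.07, 0.2239]
orientation: [0.982, -0.191, 0.001, -0.0]
contact_force: [0.1, 0.4, 0.2]
width: 1.0
grip_force: 0.0
```

```bash
cat >> h.py <<'E'
SEAT={1:(.6946,.0986),2:(.6905,-.0165),3:(.6860,-.1314)}
def br(P,c):
    "bracket: returns grip xy, yaw, from rib-top (z .05-.065) strip, back plate"
    x,y,z=P[...,0],P[...,1],P[...,2]
    s=(np.hypot(x-c[0],y-c[1])<.085)&(z>.012)&(z<.1)
    c=P[s][:,:2].mean(0); s=(np.hypot(x-c[0],y-c[1])<.085)&(z>.012)&(z<.1)
    t=(np.hypot(x-c[0],y-c[1])<.085)&(z>.057)&(z<.064)
    Q=P[t][:,:2]; print("all",rect(P[s][:,:2]),"rib",t.sum(),rect(Q),P[s][:,2].max())
    # rib top line robust fit
    vx,vy,x0,y0=cv2.fitLine((Q*1000).astype(np.float32),cv2.DIST_HUBER,0,.01,.01).ravel()
    if vx<0: vx,vy=-vx,-vy
    d=np.array([vx,vy]); u=(P[s][:,:2]*1000-[x0,y0])@d; v=(P[s][:,:2]*1000-[x0,y0])@[-vy,vx]
    zz=P[s][:,2]; bp=u[zz>.066]; r=u[(zz>.057)&(zz<.064)&(abs(v)<8)]
    print("line",x0,y0,"yaw",np.degrees(np.arctan2(vy,vx)),"u all",u.min(),u.max(),"rib u",r.min(),np.percentile(r,99),"plate u",np.percentile(bp,[1,50,99]) if len(bp) else 0)
    return d,np.array([x0,y0]),u,zz
E
python3 - <<'E'
from h import *
o,m,im,P=wrist(); cv2.imwrite("pics/w5.png",im);print(o["ee_pos"],yaw(o)); br(P,(.463,-.063))
E
```

```text
[ 0.4502188  -0.07004401  0.2239104 ] -22.04894912101456
all (array([465. , -63.5]), array([ 55.3, 116.6]), 67.7) rib 1010 (array([464.8, -63.5]), array([22. , 99.4]), 61.3) 0.07079295054846121
line 462.48285 -62.141598 yaw -21.675114 u all -55.48913245075148 61.20068067848488 rib u -47.12439419061948 43.126625207059725 plate u [44.66421921 47.61506435 50.53349592]
```

View pics/w5.png

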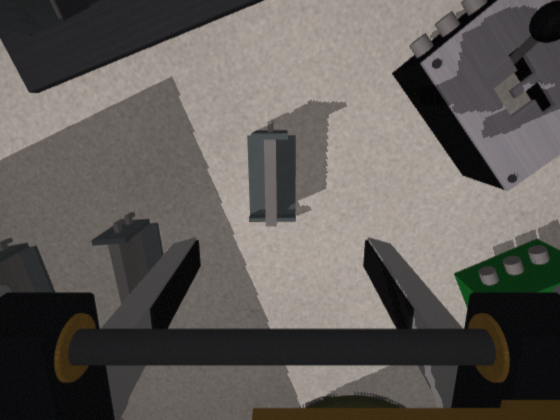

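The wrist view shows the bracket rib from (268,135) to (271,222), nearly aligned with the tool. I'm correcting by x +3 mm and y -12 mm, then going down to grip.

Request:
drive_tool(series=[[[0.3,-1.2,2,0,0,0,100],[0,0,4,0,0,0,100],[0,0,4,0,0,0,80],[0,0,4,0,0,0,70],[0,0,4,0,0,0,60],[0,0,2,0,0,0,55],[0,0,0.8,0,0,0,50],[0,0,0,0,0,0,0],[0,0,0,0,0,0,0],[0,0,0,0,0,0,0],[0,0,0,0,0,0,0],[0,0,0,0,0,0,0]]], grip_force=45)

```text
t: 12.58
ee_pos: [0.4571, -0.0598, 0.0156]
orientation: [0.982, -0.191, 0.0, 0.0]
contact_force: [-1.2, 1.1, 6.6]
width: 0.129
grip_force: 45.0
```

Request:
drive_tool(series=[[[0,0,-2,0,0,0,0],[0,0,-4,0,0,0,0],[0,0,-4.4,0,0,0,0],[0,0,0,0,0,-0.116,0],[0,0,0,0,0,-0.116,0],[0,0,0,0,0,-0.115,0],[2.5,1.3,0,0,0,0,0],[3,1.5,0,0,0,0,0],[3,1.5,0,0,0,0,0],[3,1.3,0,0,0,0,0],[2,0.7,0,0,0,0,0],[0,0,0,0,0,0,0],[0,0,0,0,0,0,0],[0,0,0,0,0,0,0]]])

```text
t: 14.32
ee_pos: [0.5889, -0.1274, 0.1193]
orientation: [1.0, -0.018, -0.0, -0.0]
contact_force: [0.1, -1.3, -1.7]
width: 0.122
grip_force: 45.0
```

```bash
cat >> h.py <<'E'
def check(k,name):
    o,m,im,P=wrist(); cv2.imwrite(name,im); t=o["ee_pos"]; a=np.radians(yaw(o)); 
    c,s=np.cos(a),np.sin(a); sx,sy=SEAT[k]
    L=P.copy()-[sx,sy,.09]; b=np.radians(-2.1); cb,sb=np.cos(b),np.sin(b)
    X=L[...,0]*cb+L[...,1]*sb; Y=-L[...,0]*sb+L[...,1]*cb; Z=L[...,2]
    d=np.array([t[0]-sx,t[1]-sy]); 
    print("tcp",t.round(4),"yaw",round(np.degrees(a),2),"tcp in seat mm",(d@[cb,sb]*1000).round(1),(d@[-sb,cb]*1000).round(1),"force",o["contact_force"].round(1),"w",o["width"].round(3))
    print(" nominal back in seat: x",round((d@[cb,sb])*1000+56,1),"z",round((t[2]-.0156)*1000-90,1))
    near=(abs(Y)<.04)
    u=near&(X>-.008)&(X<.045)&(Z>.075)&(Z<.09); q=lambda v,n:np.round(np.nanpercentile(v,n)*1000,1)
    print(" upright top Y",q(Y[u],[1,99]),"X",q(X[u],[1,99]), u.sum())
    for z0,z1,lab in ((.06,.088,"plate/claw"),):
        w=near&(X<-.012)&(X>-.12)&(Z>.05)&(Z<.088)
        if w.sum()>5: print(" bracket Y",q(Y[w],[1,50,99]),"X",q(X[w],[1,99]),"Zmax",q(Z[w],[99]),w.sum())
    return o,m,im,X,Y,Z
E
python3 - <<'E'
from h import *
o,m,im,X,Y,Z=check(3,"pics/w6.png")
E
```

```text
Traceback (most recent call last):
  File "h.py", line 48, in check
    print("tcp",t.round(4),"yaw",round(np.degrees(a),2),"tcp in seat mm",(d@[cb,sb]*1000).round(1),(d@[-sb,cb]*1000).round(1),"force",o["contact_force"].round(1),"w",o["width"].round(3))
                                                                                                                                                                      ^^^^^^^^^^^^^^^^
AttributeError: 'float' object has no attribute 'round'
```

View pics/w6.png

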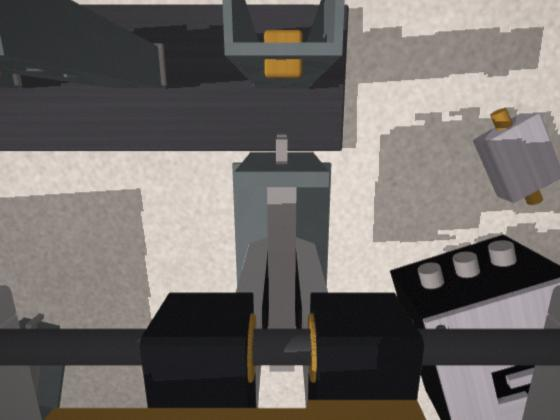

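The wrist view shows the bracket held straight, with its claw at (281,150) and the right upright's catch at (283,53), so they are nearly in line.

```bash
sed -i 's/o\["width"\].round(3)/round(o["width"],3)/' h.py
python3 - <<'E'
from h import *
o,m,im,X,Y,Z=check(3,"pics/w6.png")
r=lambda a:(a*1000).round(1).tolist()
print("claw row150",r(Y[150,272:292:2]),r(X[150,272:292:2]),r(Z[150,272:292:2]))
print("claw col281",r(X[134:176:4,281]),r(Z[134:176:4,281]))
print("catch",r(Y[70,258:308:4]),r(Z[70,258:308:4]),r(X[70,282:284]))
print("plate Y",r(Y[170,230:336:6]))
E
```

```text
tcp [ 0.589  -0.1275  0.1194] yaw -2.12 tcp in seat mm -97.1 0.4 force [-0.2 -0.7 -2.1] w 0.126
 nominal back in seat: x -41.1 z 13.8
 upright top Y [-19.8  19.7] X [-5.9 16.4] 4097
 bracket Y [-16.9   0.7  17.9] X [-112.8  -32.3] Zmax [87.1] 8667
claw row150 [8.5, 6.8, 2.8, 2.0, 1.1, 0.2, -0.6, -1.5, -4.9, -6.6] [-49.5, -49.6, -34.8, -34.8, -34.9, -34.9, -34.9, -34.7, -49.4, -49.5] [-76.6, -76.8, 62.7, 62.6, 62.0, 62.0, 61.9, 63.6, -75.7, -76.2]
claw col281 [-30.1, -30.0, -31.5, -33.1, -34.8, -36.5, -38.3, nan, -40.6, -40.5, -41.9] [28.3, 58.8, 61.9, 62.3, 62.4, 62.6, 62.4, nan, 70.2, 80.6, 81.9]
catch [11.2, 9.5, 6.2, 4.7, 3.2, 1.7, 0.3, -1.2, -2.7, -4.2, -5.6, -9.0, -10.9] [43.2, 41.5, 75.3, 76.0, 76.3, 75.5, 75.1, 75.3, 75.7, 75.5, 77.4, 43.0, 42.2] [-4.1, -4.2]
plate Y [46.6, 18.0, 15.7, 13.4, 11.0, 8.6, 6.4, 4.1, 1.8, -0.5, -2.8, -5.1, -7.5, -9.8, -12.1, -14.3, -16.7, -44.5]
```

Request:
drive_tool(series=[[[0.7,0.04,0.1,0,0,0,0],[0.8,0,0,0,0,0,0],[0.8,0,0,0,0,0,0],[0.6,0,0,0,0,0,0],[0.5,0,0,0,0,0,0],[0.3,0,0,0,0,0,0],[0.2,0,0,0,0,0,0],[0.1,0,0,0,0,0,0],[0,0,0,0,0,0,0]]])

```text
t: 15.55
ee_pos: [0.6291, -0.1296, 0.118]
orientation: [1.0, -0.019, -0.0, -0.0]
contact_force: [-4.7, 0.8, -2.6]
width: 0.125
grip_force: 45.0
```

Request:
drive_tool(series=[[[0.1,0,0,0,0,0,0],[0.1,0,0,0,0,0,0],[0,0,0,0,0,0,0]]])

```text
t: 15.92
ee_pos: [0.6294, -0.1295, 0.1179]
orientation: [1.0, -0.019, -0.003, -0.0]
contact_force: [-22.2, 2.6, 4.8]
width: 0.127
grip_force: 45.0
```

Request:
drive_tool(series=[[[-0.1,0,0,0,0,0,0],[0,0,0.2,0,0,0,0],[0,0,0.2,0,0,0,0],[0,0,0.2,0,0,0,0],[0,0,0.2,0,0,0,0],[0,0,0.2,0,0,0,0],[0,0,0.15,0,0,0,0],[0,0,0.1,0,0,0,0],[0,0,0,0,0,0,0]]])

```text
t: 17.05
ee_pos: [0.6295, -0.1298, 0.1062]
orientation: [1.0, -0.019, -0.001, 0.0]
contact_force: [-13.7, 0.3, 5.5]
width: 0.128
grip_force: 45.0
```

Run:
```python
from h import *
o,m,im,X,Y,Z=check(3,"pics/w7.png")
cv2.imwrite("pics/w7.png",cv2.resize(im[0:250,180:400],None,fx=2,fy=2))
r=lambda a:(a*1000).round(1).tolist()
s=(abs(Y)<.007)&(X>-.008)&(X<.01)&(Z>.06)&(Z<.09);print("catch",np.nanpercentile(X[s],[1,5]),np.median(Z[s]))
s=(abs(Y)<.017)&(abs(Y)>.009)&(X>-.008)&(X<-.001)&(Z>.05)&(Z<.09);print("plate top",s.sum(),np.median(Z[s]),np.nanpercentile(X[s],[1,99]))
```

```text
tcp [ 0.6295 -0.1298  0.1062] yaw -2.14 tcp in seat mm -56.6 -0.5 force [-13.7   0.3   5.5] w 0.128
 nominal back in seat: x -0.6 z 0.6
 upright top Y [-19.9  19.8] X [-5.3 29. ] 5077
 bracket Y [-17.6  -0.4  16.7] X [-96.9 -12.9] Zmax [87.] 6146
catch [-0.0057847  -0.00507304] 0.07662476976482907
plate top 292 0.06929518201751872 [-0.00636614 -0.00359317]
```

View pics/w7.png

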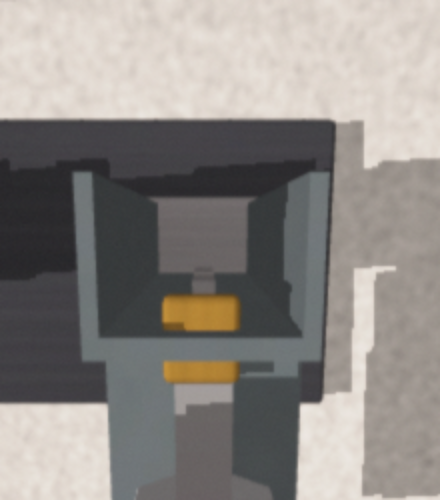

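The crop shows the catch standing out at (200,372) over the back plate. I'll press a little more to be sure, then release and back off.

Request:
drive_tool(series=[[[0,0,0.1,0,0,0,0],[0,0,0.1,0,0,0,0],[0,0,0,0,0,0,0]]])

```text
t: 17.48
ee_pos: [0.6295, -0.1298, 0.1054]
orientation: [1.0, -0.019, -0.001, 0.0]
contact_force: [-20.2, 1.1, 16.1]
width: 0.125
grip_force: 45.0
```

Request:
drive_tool(series=[[[-0.1,0,-0.1,0,0,0,0],[0,0,0,0,0,0,35],[0,0,0,0,0,0,35],[0,0,-1,0,0,0,35],[0,0,-4,0,0,0,35],[0,0,-4,0,0,0,50],[0,0,-3,0,0,0.139,100],[0,0,0,0,0,0.139,100],[-4.1,-2.7,0,0,0,0,100],[-4.1,-2.7,0,0,0,0,100],[-4.1,-2.7,0,0,0,0,100],[-4.1,-2.7,0,0,0,0,100],[-4.1,-2.7,0,0,0,0,100],[-4.1,-2.7,0,0,0,0,100],[-4.1,-2.6,0,0,0,0,100],[0,0,0,0,0,0,100],[0,0,0,0,0,0,100]]])

```text
t: 19.6
ee_pos: [0.4152, 0.138, 0.2252]
orientation: [0.988, -0.157, 0.001, -0.0]
contact_force: [-0.0, -0.7, -0.2]
width: 1.005
grip_force: 0.0
```

Run:
```python
from h import *
o,m,im,P=wrist(); cv2.imwrite("pics/w8.png",im);print(o["ee_pos"],yaw(o)); d,p0,u,zz=br(P,(.4255,.1347))
im,dd=grab_frame("scene");cv2.imwrite("pics/s8.png",im);P=cloud(camera_model("scene"),dd)
im,dd=grab_frame("top");cv2.imwrite("pics/t8.png",im);T=cloud(camera_model("top"),dd)
for P in (P,T):
  x,y,z=P[...,0],P[...,1],P[...,2]
  for c in [(.456,.292),(.43,.136)]:
    s=(np.hypot(x-c[0],y-c[1])<.1)&(z>.012)&(z<.09); print(s.sum(),rect(P[s][:,:2]) if s.sum()>9 else 0)
  s=(abs(y+.13)<.05)&(abs(x-.64)<.04)&(z>.1)&(z<.17); print(P[s].max(0),P[s].min(0),s.sum())
```

```text
[0.41518485 0.13797398 0.22524155] -18.039677472773775
all (array([427.7, 135.3]), array([ 55.4, 116. ]), 73.4) rib 1068 (array([426.1, 134.7]), array([34.8, 98.1]), 72.2) 0.0712524701086256
line 425.10507 134.83807 yaw -17.71926 u all -56.20592877576763 60.31652212906607 rib u -48.08280395055301 49.90517783923389 plate u [44.43139405 46.62110377 49.41958061]
638 (array([453.6, 289.3]), array([ 56.8, 119. ]), 79.8)
646 (array([425.9, 138. ]), array([ 38.8, 120.4]), 67.6)
[ 0.6798577  -0.11298462  0.16707121] [ 0.60005729 -0.13845339  0.10006096] 466
339 (array([449.5, 300.9]), array([117.3,  55.3]), 1.5)
89 (array([421.8, 135. ]), array([ 31.5, 116.7]), 59.0)
[ 0.67962081 -0.112656    0.16764639] [ 0.60035763 -0.14900122  0.10006711] 365
```

View pics/w8.png

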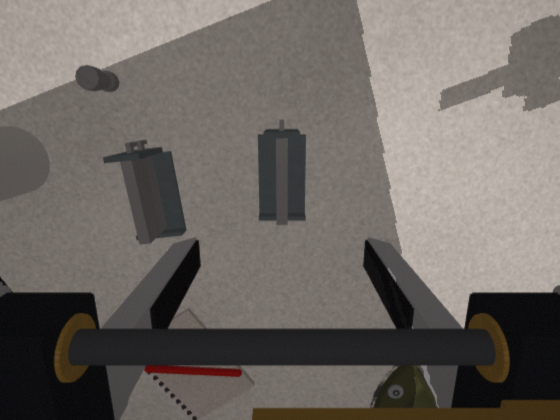

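The wrist view shows the middle bracket's rib from (282,130) to (283,222), aligned with the tool. The correction is only +4 mm along x.

Request:
drive_tool(series=[[[0.4,0,2,0,0,0,100],[0,0,4,0,0,0,100],[0,0,4,0,0,0,80],[0,0,4,0,0,0,70],[0,0,4,0,0,0,60],[0,0,2,0,0,0,55],[0,0,0.9,0,0,0,50],[0,0,0,0,0,0,0],[0,0,0,0,0,0,0],[0,0,0,0,0,0,0],[0,0,0,0,0,0,0],[0,0,0,0,0,0,0]]], grip_force=45)

```text
t: 21.25
ee_pos: [0.4188, 0.1369, 0.0161]
orientation: [0.988, -0.157, 0.0, -0.0]
contact_force: [-2.0, -0.6, 5.6]
width: 0.123
grip_force: 45.0
```

Request:
drive_tool(series=[[[0,0,-2,0,0,0,0],[0,0,-4,0,0,0,0],[0,0,-4.2,0,0,0,0],[0,0,0,0,0,-0.139,0],[0,0,0,0,0,-0.139,0],[2.6,2.4,0,0,0,0,0],[3.3,3,0,0,0,0,0],[3.3,3,0,0,0,0,0],[3.3,3,0,0,0,0,0],[3.3,2,0,0,0,0,0],[2.3,0.9,0,0,0,0,0],[0,0,0,0,0,0,0],[0,0,0,0,0,0,0],[0,0,0,0,0,0,0]]])

```text
t: 23.0
ee_pos: [0.5935, -0.0123, 0.1177]
orientation: [1.0, -0.018, -0.0, -0.0]
contact_force: [0.2, 0.6, -2.4]
width: 0.125
grip_force: 45.0
```

```bash
cat >> h.py <<'E'
def pre(k,name):
    o,m,im,X,Y,Z=check(k,name)
    q=lambda v,n:np.round(np.nanpercentile(v,n)*1000,1)
    s=(abs(Y)<.015)&(X>-.0385)&(X<-.031)&(Z>.05)&(Z<.075);print("claw Y",q(Y[s],[2,50,98]),"Z",q(Z[s],50),"Xmax",q(X[s],98),s.sum())
    s=(abs(Y)<.015)&(X>-.006)&(X<-.001)&(Z>.074)&(Z<.08);print("catch Y",q(Y[s],[2,50,98]),"Z",q(Z[s],50),s.sum())
def post(k,name):
    o,m,im,X,Y,Z=check(k,name)
    s=(abs(Y)<.007)&(X>-.008)&(X<.01)&(Z>.06)&(Z<.09);print("catch",np.nanpercentile(X[s],[1,5]),np.median(Z[s]))
    s=(abs(Y)<.017)&(abs(Y)>.009)&(X>-.008)&(X<-.001)&(Z>.05)&(Z<.09);print("plate top",s.sum(),np.median(Z[s]),np.nanpercentile(X[s],[1,99]))
E
python3 -c "
from h import *
pre(2,'pics/w9.png')"
```

```text
tcp [ 0.5935 -0.0123  0.1177] yaw -2.1 tcp in seat mm -97.1 0.7 force [ 0.2  0.6 -2.4] w 0.125
 nominal back in seat: x -41.1 z 12.1
 upright top Y [-19.8  19.7] X [-6.1 15.9] 4186
 bracket Y [-16.7   0.9  18.2] X [-113.   -32.7] Zmax [87.1] 8720
claw Y [-1.6  0.7  3.1] Z 60.2 Xmax -31.0 212
catch Y [-6.7 -0.2  6.7] Z 76.1 564
```

Request:
drive_tool(series=[[[0.7,0.08,-0.05,0,0,0,0],[0.8,0,0,0,0,0,0],[0.8,0,0,0,0,0,0],[0.6,0,0,0,0,0,0],[0.5,0,0,0,0,0,0],[0.3,0,0,0,0,0,0],[0.2,0,0,0,0,0,0],[0.1,0,0,0,0,0,0],[0.1,0,0,0,0,0,0],[0,0,0,0,0,0,0]]])

```text
t: 24.3
ee_pos: [0.6335, -0.015, 0.118]
orientation: [1.0, -0.019, -0.002, -0.0]
contact_force: [-17.0, 1.7, 2.1]
width: 0.125
grip_force: 45.0
```

Request:
drive_tool(series=[[[-0.05,0,0,0,0,0,0],[0,0,0.2,0,0,0,0],[0,0,0.2,0,0,0,0],[0,0,0.2,0,0,0,0],[0,0,0.2,0,0,0,0],[0,0,0.2,0,0,0,0],[0,0,0.15,0,0,0,0],[0,0,0.1,0,0,0,0],[0,0,0.1,0,0,0,0],[0,0,0,0,0,0,0]]])

```text
t: 25.55
ee_pos: [0.6336, -0.015, 0.1061]
orientation: [1.0, -0.019, -0.001, 0.0]
contact_force: [-19.3, 1.6, 14.3]
width: 0.126
grip_force: 45.0
```

```bash
python3 -c "
from h import *
post(2,'pics/w10.png')"
```

```text
tcp [ 0.6336 -0.015   0.1061] yaw -2.13 tcp in seat mm -56.9 -0.6 force [-19.3   1.6  14.3] w 0.126
 nominal back in seat: x -0.9 z 0.5
 upright top Y [-19.9  19.8] X [-5.8 28.9] 5063
 bracket Y [-17.6  -0.3  16.7] X [-97.3 -12.8] Zmax [86.9] 6147
catch [-0.00616541 -0.00536438] 0.07659932394667499
plate top 288 0.06861669175421495 [-0.00640495 -0.00378625]
```

Request:
drive_tool(series=[[[0,0,0.1,0,0,0,0],[0,0,0,0,0,0,0],[-0.1,0,-0.2,0,0,0,0],[0,0,0,0,0,0,35],[0,0,0,0,0,0,35],[0,0,-1,0,0,0,35],[0,0,-4,0,0,0,35],[0,0,-4,0,0,0,50],[0,0,-3,0,0,0.164,100],[-3.6,-3.7,0,0,0,0,100],[-3.6,-3.8,0,0,0,0,100],[-3.6,-3.8,0,0,0,0,100],[-3.6,-3.8,0,0,0,0,100],[-3.6,-3.8,0,0,0,0,100],[-3.6,-3.8,0,0,0,0,100],[-3.4,-3.6,0,0,0,0,100],[0,0,0,0,0,0,100],[0,0,0,0,0,0,100]]])

```text
t: 27.85
ee_pos: [0.4415, 0.2924, 0.2262]
orientation: [0.995, -0.1, 0.0, -0.0]
contact_force: [0.5, -0.7, 0.0]
width: 1.001
grip_force: 0.0
```

Run:
```python
from h import *
o,m,im,P=wrist(); cv2.imwrite("pics/w11.png",im);print(o["ee_pos"],yaw(o)); d,p0,u,zz=br(P,(.454,.289))
```

```text
[0.44146454 0.29240145 0.2261523 ] -11.512760914782687
all (array([454.1, 289.5]), array([ 55.4, 116.3]), 78.6) rib 1018 (array([449.5, 289.8]), array([11.8, 90. ]), 78.3) 0.07064354702307556
line 450.57312 289.64972 yaw -12.018595 u all -54.77287164303739 61.68082492864222 rib u -46.03493506150752 43.63186217792945 plate u [45.23123111 48.25737558 51.24284704]
```

View pics/w11.png

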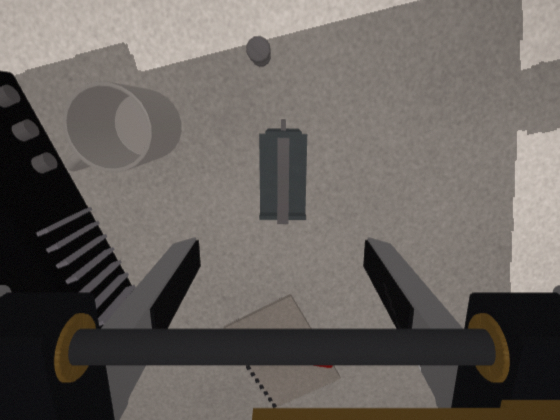

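The wrist view shows the left bracket's rib from (283,130) to (283,222). The mug at (110,125) and adapter at (258,48) are clear of it. I'm gripping.

Request:
drive_tool(series=[[[0.5,0.1,2,0,0,0,100],[0,0,4,0,0,0,100],[0,0,4,0,0,0,80],[0,0,4,0,0,0,70],[0,0,4,0,0,0,60],[0,0,2,0,0,0,55],[0,0,1,0,0,0,50],[0,0,0,0,0,0,0],[0,0,0,0,0,0,0],[0,0,0,0,0,0,0],[0,0,0,0,0,0,0],[0,0,0,0,0,0,0]]], grip_force=45)

```text
t: 29.4
ee_pos: [0.4461, 0.2908, 0.0162]
orientation: [0.995, -0.1, 0.0, -0.0]
contact_force: [-1.4, -0.3, 5.6]
width: 0.123
grip_force: 45.0
```

Request:
drive_tool(series=[[[0,0,-2,0,0,0,0],[0,0,-4,0,0,0,0],[0,0,-4.3,0,0,0,0],[0,0,0,0,0,-0.164,0],[2.4,3,0,0,0,0,0],[3,3.5,0,0,0,0,0],[3,3.5,0,0,0,0,0],[3,3.5,0,0,0,0,0],[2.5,3,0,0,0,0,0],[2,1.9,0,0,0,0,0],[0,0,0,0,0,0,0],[0,0,0,0,0,0,0],[0,0,0,0,0,0,0]]])

```text
t: 31.02
ee_pos: [0.5974, 0.1017, 0.1186]
orientation: [1.0, -0.018, -0.0, -0.0]
contact_force: [-0.5, 0.6, -2.4]
width: 0.126
grip_force: 45.0
```

```bash
python3 -c "
from h import *
pre(1,'pics/w12.png')"
```

```text
tcp [0.5974 0.1017 0.1186] yaw -2.07 tcp in seat mm -97.3 -0.5 force [-0.5  0.6 -2.4] w 0.126
 nominal back in seat: x -41.3 z 13.0
 upright top Y [-20.   19.6] X [-6. 16.] 4147
 bracket Y [-17.9  -0.6  17. ] X [-113.3  -33.3] Zmax [87.1] 8653
claw Y [-2.8 -0.2  2. ] Z 61.0 Xmax -31.0 220
catch Y [-6.8 -0.2  6.4] Z 76.1 543
```

Lateral alignment is within 0.3 mm and the height is right, so I'm moving in.

Request:
drive_tool(series=[[[0.7,-0.02,0,0,0,0,0],[0.8,0,0,0,0,0,0],[0.8,0,0,0,0,0,0],[0.6,0,0,0,0,0,0],[0.5,0,0,0,0,0,0],[0.3,0,0,0,0,0,0],[0.2,0,0,0,0,0,0],[0.1,0,0,0,0,0,0],[0.1,0,0,0,0,0,0],[0,0,0,0,0,0,0]]])

```text
t: 32.33
ee_pos: [0.6385, 0.0995, 0.1185]
orientation: [1.0, -0.019, -0.001, 0.0]
contact_force: [-6.4, -0.7, -1.7]
width: 0.128
grip_force: 45.0
```

Request:
drive_tool(series=[[[0.1,0,0,0,0,0,0],[0,0,0,0,0,0,0]]])

```text
t: 32.58
ee_pos: [0.6385, 0.0995, 0.1185]
orientation: [1.0, -0.019, -0.002, 0.0]
contact_force: [-17.7, -1.2, 2.5]
width: 0.126
grip_force: 45.0
```

Request:
drive_tool(series=[[[-0.05,0,0,0,0,0,0],[0,0,0.2,0,0,0,0],[0,0,0.2,0,0,0,0],[0,0,0.2,0,0,0,0],[0,0,0.2,0,0,0,0],[0,0,0.2,0,0,0,0],[0,0,0.15,0,0,0,0],[0,0,0.1,0,0,0,0],[0,0,0.1,0,0,0,0],[0,0,0.1,0,0,0,0],[0,0,0,0,0,0,0]]])

```text
t: 33.95
ee_pos: [0.6386, 0.0999, 0.106]
orientation: [1.0, -0.018, -0.001, -0.0]
contact_force: [-20.8, -0.9, 16.1]
width: 0.122
grip_force: 45.0
```

```bash
python3 -c "
from h import *
post(1,'pics/w13.png')"
```

```text
tcp [0.6386 0.0999 0.106 ] yaw -2.11 tcp in seat mm -56.0 -0.8 force [-20.8  -0.9  16.1] w 0.122
 nominal back in seat: x -0.0 z 0.4
 upright top Y [-20.   19.6] X [-5.6 29.2] 5024
 bracket Y [-17.8  -0.5  16.4] X [-96.8 -12.9] Zmax [87.1] 6110
catch [-0.00612669 -0.00522335] 0.07654672662395151
plate top 289 0.06856398608539463 [-0.00633632 -0.00368891]
```

All the readings match the locked state. I'm releasing, rising and looking at all three from above.

Request:
drive_tool(series=[[[-0.1,0,-0.2,0,0,0,0],[0,0,0,0,0,0,35],[0,0,0,0,0,0,35],[0,0,-1,0,0,0,35],[0,0,-4,0,0,0,35],[0,0,-4,0,0,0,50],[0,0,-4,0,0,0,100],[0,0,-4,0,0,0,100],[-1,4,0,0,0,0,100],[-1,4,0,0,0,0,100],[0,4,0,0,0,0,100],[0,0,0,0,0,0,100],[0,0,0,0,0,0,100]]])

```text
t: 35.62
ee_pos: [0.614, -0.0192, 0.2766]
orientation: [1.0, -0.019, 0.0, -0.0]
contact_force: [-1.0, 0.9, 0.8]
width: 0.999
grip_force: 0.0
```

Run:
```python
from h import *
for k in (1,2,3): post(k,"pics/w14.png")
im=cv2.imread("pics/w14.png");cv2.imwrite("pics/w14c.png",cv2.resize(im[40:230,60:500],None,fx=1.8,fy=1.8))
P=cloud(camera_model("top"),grab_frame("top")[1]);x,y,z=P[...,0],P[...,1],P[...,2]
s=(z>.11)&(z<.15)&(np.hypot(x-.505,y+.31)<.05); print(s.sum(),P[s].max(0),P[s].min(0))
```

```text
tcp [ 0.614  -0.0192  0.2766] yaw -2.14 tcp in seat mm -76.2 -120.7 force [-1.   0.9  0.8] w 0.999
 nominal back in seat: x -20.2 z 171.0
 upright top Y [-20.5  19.7] X [-5.8 29.4] 1096
 bracket Y [-7.3 -2.3  5.1] X [-99.5 -12.4] Zmax [60.8] 1520
catch [-0.00766396 -0.00684464] 0.0761147763951959
plate top 121 0.06844118903953741 [-0.00766664 -0.00275387]
tcp [ 0.6141 -0.0188  0.2765] yaw -2.1 tcp in seat mm -76.3 -5.1 force [-0.1  0.6  0.4] w 1.001
 nominal back in seat: x -20.3 z 170.9
 upright top Y [-19.8  19.9] X [-6. 29.] 779
 bracket Y [-6.4 -0.7  5.4] X [-99.9 -12.5] Zmax [60.9] 1248
catch [-0.00787571 -0.00704398] 0.07622145755338362
plate top 131 0.06817328225490865 [-0.00790949 -0.00299758]
tcp [ 0.614  -0.0186  0.2763] yaw -2.07 tcp in seat mm -76.1 110.0 force [-0.2  0.4 -0.4] w 0.996
 nominal back in seat: x -20.1 z 170.7
 upright top Y [-19.7  20.3] X [-5.7 29.4] 1049
 bracket Y [-6.2  1.   6.1] X [-99.3 -12.3] Zmax [60.9] 1493
catch [-0.00757373 -0.00675096] 0.0760804821450893
plate top 121 0.06832323910839488 [-0.00758335 -0.00271412]
116 [ 0.51928035 -0.29752583  0.14203793] [ 0.49365778 -0.32323794  0.11999387]
```

View pics/w14c.png

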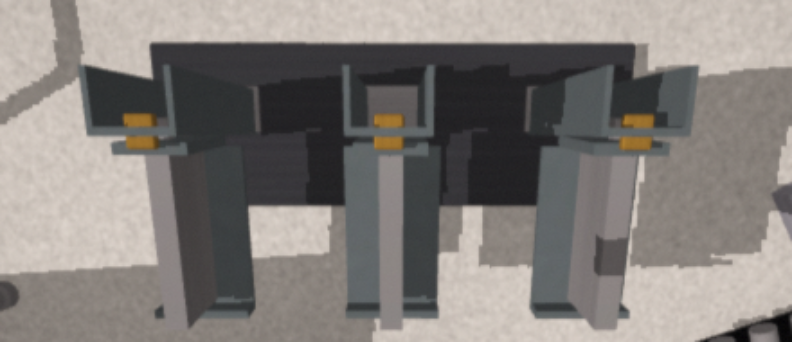

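The view shows all three catches out over the back plates at (140,142), (388,142) and (636,142), with plate tops at 68 mm. Now I'm returning to the knob.

Request:
drive_tool(series=[[[-2,0,0,0,0,-0.172,100],[0,0,0,0,0,-0.173,100],[-2.4,3.5,0,0,0,0,100],[-2.4,3.5,0,0,0,0,100],[-2.4,3.5,0,0,0,0,100],[-2.4,3.5,0,0,0,0,100],[-2.4,3.5,0,0,0,0,100],[-2.4,3.5,0,0,0,0,100],[-2.6,3,1,0,0,0,100],[0,0,2,0,0,0,100],[0,0,2,0,0,0,100],[0,0,0,0,0,0,100]]])

```text
t: 37.33
ee_pos: [0.5045, -0.2984, 0.225]
orientation: [0.988, 0.154, -0.001, -0.001]
contact_force: [0.4, 0.2, -0.2]
width: 0.997
grip_force: 0.0
```

Run:
```python
from h import *
o,m,im,P=wrist(); cv2.imwrite("pics/w15.png",im);print(o["ee_pos"],yaw(o))
x,y,z=P[...,0],P[...,1],P[...,2]
s=(z>.115)&(z<.15)&(np.hypot(x-.505,y+.31)<.05); print(s.sum(),P[s].max(0),P[s].min(0),(P[s].max(0)+P[s].min(0))/2)
a=np.radians(yaw(o));d=np.array([.509,-.3105])-o["ee_pos"][:2];print("go",d@[np.cos(a),np.sin(a)],d@[np.sin(a),-np.cos(a)])
```

```text
[ 0.50448306 -0.29842597  0.22502702] 17.668878314014815
815 [ 0.52153584 -0.29690685  0.13980574] [ 0.49508834 -0.32376486  0.11937131] [ 0.50831209 -0.31033585  0.12958852]
go 0.0006392034915080955 0.012875416073868363
```

Request:
drive_tool(series=[[[0.05,1.3,2,0,0,0,100],[0,0,3,0,0,0,100],[0,0,3,0,0,0,80],[0,0,3,0,0,0,60],[0,0,1,0,0,0,50],[0,0,0,0,0,0,0],[0,0,0,0,0,0,0],[0,0,0,0,0,0,0],[0,0,0,0,0,0,0]]], grip_force=8)

```text
t: 38.5
ee_pos: [0.5092, -0.3114, 0.1067]
orientation: [0.988, 0.153, 0.0, 0.0]
contact_force: [-0.0, 0.2, 1.0]
width: 0.292
grip_force: 6.2
```

```bash
python3 -c "
from h import *
o=get_obs();print(gc(o),o['ee_pos'],o['contact_force'].round(1))"
```

```text
[ 43.6 -22.2] [ 0.50923464 -0.3114138   0.10671296] [-0.   0.2  1. ]
```

Request:
drive_tool(series=[[[-0.9,-0.05,-0.25,0,0,0,0],[-0.9,0,-0.2,0,0,0,0],[-0.8,0,-0.1,0,0,0,0],[0,0,0,0,0,0,0],[0,-1,-0.15,0,0,0,0],[0,-1,-0.05,0,0,0,0],[0,-1.1,0.05,0,0,0,0],[0,-1.1,0.15,0,0,0,0],[0,0,0,0,0,0,0]]])

```text
t: 39.62
ee_pos: [0.471, -0.2776, 0.1114]
orientation: [0.988, 0.154, -0.0, -0.001]
contact_force: [-0.6, 1.1, 2.0]
width: 0.292
grip_force: 8.0
```

```bash
python3 -c "
from h import *
o=get_obs();print(gc(o),o['ee_pos'],o['contact_force'].round(1))"
```

```text
[17.4 21.6] [ 0.47103525 -0.27756156  0.11142763] [-0.6  1.1  2. ]
```

Request:
drive_tool(series=[[[-0.9,0.05,-0.1,0,0,0,0],[-0.8,0,-0.05,0,0,0,0],[-0.8,0,0.05,0,0,0,0],[-0.9,0,0.1,0,0,0,0],[0,0,0,0,0,0,0],[0,1,-0.15,0,0,0,0],[0,1,-0.05,0,0,0,0],[0,1,0.05,0,0,0,0],[0,1.1,0.15,0,0,0,0],[0,0,0,0,0,0,0],[-0.8,0,0.1,0,0,0,0],[-0.8,0,0.2,0,0,0,0],[-0.8,0,0.25,0,0,0,0],[-0.1,0,0,0,0,0,0],[0,0,0,0,0,0,0]]])

```text
t: 41.5
ee_pos: [0.4275, -0.3359, 0.1058]
orientation: [0.988, 0.153, -0.0, -0.0]
contact_force: [0.7, 1.1, -5.3]
width: 0.286
grip_force: 8.0
```

```bash
python3 -c "
from h import *
o=get_obs();print(gc(o),o['ee_pos'],o['contact_force'].round(1))"
```

```text
[-41.8 -20.9] [ 0.42749641 -0.33590835  0.10582375] [ 0.7  1.1 -5.3]
```

Request:
drive_tool(series=[[[-0.15,0,0.05,0,0,0,0],[-0.15,0,0.05,0,0,0,0],[0,0,0,0,0,0,0]]])

```text
t: 41.88
ee_pos: [0.4249, -0.3369, 0.105]
orientation: [0.988, 0.153, -0.0, -0.0]
contact_force: [3.1, 2.3, -7.2]
width: 0.293
grip_force: 8.0
```

Request:
drive_tool(series=[[[-0.1,0,0.05,0,0,0,0],[0,0,0,0,0,0,0],[0.1,0,-0.05,0,0,0,0],[0,0,0,0,0,0,50],[0,0,0,0,0,0,60],[0,0,0,0,0,0,60],[0,0,-3,0,0,0,80],[0,0,-4,0,0,0,100],[0,0,-4,0,0,0,100],[-2,0,-4,0,0,0,100],[0,0,0,0,0,0,100],[0,0,0,0,0,0,100]]])

```text
t: 43.38
ee_pos: [0.4057, -0.3429, 0.2543]
orientation: [0.988, 0.153, -0.0, -0.0]
contact_force: [-0.8, -0.2, -0.6]
width: 1.002
grip_force: 0.0
```

Run:
```python
from h import *
o,m,im,P=wrist(); cv2.imwrite("pics/w16.png",im);print(o["ee_pos"],yaw(o))
def kn(P):
    x,y,z=P[...,0],P[...,1],P[...,2]
    s=(z>.115)&(z<.15)&(np.hypot(x-.427,y+.334)<.05); print(s.sum(),(P[s].max(0)+P[s].min(0))/2); return s
s=kn(P); c=(P[s].max(0)+P[s].min(0))/2; print("gate coords",gc({"ee_pos":c}))
im,d=grab_frame("scene");cv2.imwrite("pics/s16.png",im);Q=cloud(camera_model("scene"),d);T=cloud(camera_model("top"),grab_frame("top")[1])
for P in (Q,T):
  x,y,z=P[...,0],P[...,1],P[...,2];kn(P)
  for c in ((.531,.44),(.581,.287),(.621,-.3265)):
    s=(np.hypot(x-c[0],y-c[1])<.06)&(z>.012)&(z<.12); print(rect(P[s][:,:2]))
```

```text
[ 0.40570295 -0.34294227  0.2543469 ] 17.621718569751888
700 [ 0.42682027 -0.33620534  0.13075169]
gate coords [-42.5 -20.9]
80 [ 0.42725348 -0.33461812  0.12730176]
(array([528.5, 437.6]), array([80.2, 98.2]), 56.1)
(array([580.2, 286.9]), array([23.5, 22.3]), 18.1)
(array([ 621.6, -326.3]), array([90.3, 47.2]), 29.0)
61 [ 0.42544793 -0.32966877  0.12755838]
(array([536.2, 440.9]), array([98.3, 79.7]), 80.7)
(array([580.6, 287.9]), array([23.6, 21.1]), 45.2)
(array([ 620.8, -327.5]), array([87. , 47.5]), 29.2)
```

View pics/s16.png

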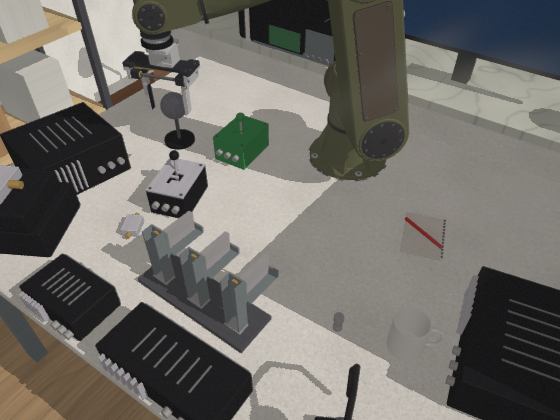

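The scene shows all three brackets hung at (175,235), (215,255) and (255,285), and the lever back in the near slot with its knob at (174,155). The adapter, filter box and mug haven't moved, and the gripper touches nothing. I'm handing in.

```bash
python3 -c "
from workcell import *
print(sign_off())"
```

```text
the job is handed in; nothing more can be done
None
```

The job is handed in: I moved the lever to earth, locked all three brackets on their uprights with the catches out, then returned the lever fully to the antenna slot and let go, leaving the adapter, filter box and mug where they stood.

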